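# Lock the curved profile into the tab-lock checking fixture

## Task

Load the wide-radius curved plastic profile, the one whose bend matches the channel of the plywood checking fixture, and lock it in. Pinch the knob's two release tabs together so that it will turn, swing its keeper arm anticlockwise (seen from above) to the open notch and let the tabs spring out there, lay the profile flat in the channel and let go, then pinch again and turn the knob back until the keeper stands over the profile and both tabs have sprung fully out in the first notch. Leave every other thing on the bench where it lies.

Things in the scene. Friction and masses are not known exactly. Their poses are not given: they have to be found in the camera images.
- fixture: Plywood board of the checking fixture, fixed to the bench, 225 x 180 x 18 mm. Origin: on the bench under the knob's axis; +z up, +x from the knob to the middle of the curved channel. Board: x -60..165, y -90..90, top at z 18. Two steel posts 16 mm thick, tops at z 63, at x -43, y +-74.
- nest (a point): Middle of the channel, on its floor: fixture x 105, y 0, z 18, same axes. The channel's centreline radius is 120 mm about fixture x -15, y 0; it is 44 mm wide between wooden fences 10 mm high and thick, at 13 to 29 degrees either side of the middle (44 mm inside, 64 mm outside left free for fingers). A 10 mm high end block stands about 4.5 mm off either end of the profile.
- knob_grip (a point): On the knob's vertical axis, 54 mm above the bench, the height to grip the tabs. Turns with the knob: +x along the keeper arm, y through the two tabs. Black cap 40 mm across, top 72 mm above the bench, on a toothed aluminium ring 72 mm across, top at 30 mm. Gripping the knob across x does not free it.
- tab_left_face (a point): Middle of the outer face of the grey tab at +y of knob_grip, 28 mm from the axis when out. Tab: plate 22 mm wide, 6 mm thick, from 32 to 67 mm above the bench. 56 mm over both tabs, 42 mm when fully pinched. The knob turns only while both are pinched in by over 4 mm.
- tab_right_face (a point): The same for the tab at -y of knob_grip.
- keeper_tip (a point): Underside of the round end of the steel keeper arm, 118 mm from the knob's axis, 52 mm above the bench. Arm 20 mm wide, 8 mm thick, reaching 128 mm from the axis. It turns with the knob and passes 4 mm above a seated profile.
- knob (a joint): Knob angle in rad, growing anticlockwise seen from above. 0: first notch, keeper arm along the fixture's +x, over the channel. 1.30: open notch, keeper clear of the channel. Up to 0.1 of play in each notch, end stops at -0.06 and 1.36. Light friction, about 0.05 N m; the knob stays where it is left.
- tab_left (a joint): Travel in m of the tab at +y of knob_grip. 0: sprung fully out (locks the knob in a notch); 0.007: fully pinched. Spring 4 N at the start, 7 N fully in. Between the notches the tabs cannot come fully out.
- tab_right (a joint): The same for the tab at -y of knob_grip.
- wide_arc: The profile to load: off-white plastic bar 36 mm wide, 30 mm high, about 0.16 kg, bent to a centreline radius of 120 mm over 60 degrees (chord 120 mm). Origin: underside, mid-length, on the centreline; +z up, +x to the convex side, so it is 36 mm thick along x there. Lies on the bench. In the channel its convex side faces away from the knob and its axes agree with nest.
- tight_arc: Look-alike to leave alone: same section and colour but bent to a centreline radius of 60 mm over 100 degrees (92 mm chord). Origin and axes as for the wide one.
- straight_bar: Look-alike to leave alone: straight, 36 x 120 x 30 mm, long along y. Origin: centre of the underside.
- glue_bottle: Bystander: small bottle, 32 mm across, 62 mm high, standing among the profiles. Origin: centre of the underside.
- tape_measure: Bystander: tape measure, 62 x 64 x 34 mm. Origin: centre of the underside.
- shim: Bystander: plywood shim, 38 x 22 x 12 mm. Origin: centre of the underside.
- spirit_level: Bystander: spirit level, 22 x 160 x 40 mm, long along y. Origin: centre of the underside.
- mug: Bystander: mug, 80 mm across, 92 mm high, handle at +y. Origin: centre of the underside.
- caliper: Bystander: slide caliper lying flat, beam 16 x 200 mm along y, 12 mm high at its slider. Origin: on the bench under the middle of the beam.
- straightedge: Bystander: aluminium straightedge, 28 x 300 x 6 mm, long along y. Origin: centre of the underside.
Not all that is in view belongs to the job. What is shaped like the wide_arc but pink or red is not meant.

How it is judged:
By the outcome, as a careful person would: the job done as asked, in the order asked, and still so for the second after the job is handed in, with the robot touching nothing.
It also fails if it takes over 66 s, if anything falls off the work surface, if the arm or the gripper's body presses on something with over 40 N, if the wrist force passes 120 N, or if a joint passes its speed limit or range.

## Robot

A 6-joint arm with a two-finger parallel gripper is mounted at the origin on the work surface. World frame = base frame: x ahead of the robot, y to its left, z up, the work surface at z = 0. Lengths are in m, angles in rad, forces in N, time in s.
With the tool pointing down it reaches from about 0.35 to 0.975 m from the base axis. Payload 4.9 kg.
Tool frame: the origin (TCP) lies at the very end of the fingers, on their centre line; the grasp point (between the pads) lies 19 mm behind it; x points along the fingers, z is the direction in which the jaws open and shut, and the axes are right-handed (so a half turn about x gives the same grasp; the last joint's range is limited). The gripper opens to 85 mm and grips with 20 to 120 N. Pads are 22 mm wide; open, the fingers measure 114 mm over their backs; the gripper's body (76 mm by 85 mm) begins 54 mm behind the grasp point. The pads swing forward as they close: fully open they stand 13 mm farther back than shut.
Start: joints at [-1.331, 0.053, 1.613, -0, 1.476, -0.119], TCP at [0.219, -0.585, 0.231] pointing down, gripper open.
Joint ranges: [-3.01, 3.01], [-1.01, 2.22], [0.06, 2.58], [-1.02, 4.17], [0.09, 2.62], [-3.14, 3.14]. Speed limits (rad/s): [2.57, 2.57, 3.14, 3.14, 3.14, 3.14].

## Interface

Orientations are given as a rotation vector (axis times angle).
In Python, from bench import bot gives the robot as it stands.
- The arm moves only by the shell command python3 -m jog 'ROWS' [FORCE]. ROWS is JSON, a list of rows, each a list of 7 numbers: the shift along the world's x, y, z in units of 60 mm (1.0 is 60 mm), then the turn, a rotation vector about the world's x, y, z in units of 8 degrees (1.0 is 8 degrees), then the opening in per cent of the stroke, from 0 (shut) to 100 (fully open). In form: [[x, y, z, ax, ay, az, hand], ...]. A call has 1 to 8 rows; each row is the pose to reach, as a shift and turn from the pose measured when the call began; what a row does not reach only later rows make up. A row lasts 1/8 s, in which the tool goes at most 62.5 mm and 10.7 degrees, less where a joint would pass 70% of its speed; a pose out of reach is approached as far as the arm can. A call with a gripper value outside its range is refused whole. The fingers move at their own pace and stop on an object; FORCE is the grip in N (left out, the last holds). Time passes only in rows, so rows that repeat a pose let the fingers close. It gives the time, the measured TCP pose, the force and the opening at its end, in the units of the state.
- bot.state(): the state, without advancing time (a new reading comes with each control period).
- bot.read_camera(name): name is "side" or "top" or "wrist"; returns a dict with "pixels" (420x560x3 uint8, red, green, blue), "range_z" (420x560 float32, m along the optical axis (not along the pixel's ray), 0 where there is no reading), "fx", "fy", "cx", "cy" (pixels), "pose" (4x4, takes a point from camera to world coordinates); the wrist camera has in their place "mount" (4x4, takes a point from camera to tool coordinates, whose origin is the TCP and whose axes are the tool frame's). Camera axes: x right, y down, z forward; pixel columns grow to the right and rows downward; lengths in m; the calibration is good to about 2 mm. The wrist camera is an equidistant fisheye: a pixel r from the principal point sees the ray r / f radians off the axis. A picture is of the moment at which its call begins: read the wrist's pose just before it.
- bot.hand_in(): hands the job in, once; it reports no verdict.
The state is a dict: "clock": time; "joint_positions": joint angles; "dq": joint speeds; "joint_torque": joint torques, N m; "eef_pos": TCP position; "eef_rot": TCP orientation; "force": force on the tool from outside, world axes, zero at the start; "wrist_torque": the same for the moment, N m; "finger_gap": finger opening in m.
Only numpy, scipy, OpenCV 4.12 (cv2) and the standard library are available. Lean on these libraries where they do the work, as an engineer would, in place of code of your own. Each camera call takes 0.05 s, during which the arm holds its last target.

## Working session

There is one attempt and no reset: what is moved stays moved. The work goes in short steps, Python scripts to look and compute and a shell command to move; the robot and the scene stay as the last step left them, time stands still between calls to the robot, and variables do not carry over. Pictures are saved under pics/ and viewed, and the job is handed in when it is done.

```bash
ls; mkdir -p pics
python3 - <<'E'
from bench import bot
import cv2,numpy as np
print(bot.state())
for n in("top","side"):
    c=bot.read_camera(n); cv2.imwrite(f"pics/{n}0.png",c["pixels"][:,:,::-1])
    np.savez(f"{n}0.npz",**c); print(n,c["fx"],c["fy"],c["cx"],c["cy"],c["pose"].round(3).tolist())
E
```

```text
pics
{'clock': 0.0, 'joint_positions': array([-1.33100962e+00,  5.33392287e-02,  1.61429005e+00,  4.46528449e-05,
        1.47602134e+00, -1.19013479e-01]), 'dq': array([ 0.00250494,  0.00088815,  0.00080859,  0.001329  , -0.00054138,
       -0.0004754 ]), 'joint_torque': array([ 1.37033072e-03, -3.93681979e+01, -3.70174384e+01, -1.79949925e-04,
        7.06215680e-03,  1.55248733e-05]), 'eef_pos': array([ 0.21932399, -0.58458559,  0.23007632]), 'eef_rot': array([ 0.94232599,  1.35939507, -0.94001596]), 'force': array([ 0.19660648,  0.20077596, -0.41152357]), 'wrist_torque': array([-0.05306415, -0.00995604, -0.01278935]), 'finger_gap': 0.08555220015671831}
top 410.640045420535 410.640045420535 273.2235263641799 205.72335907009784 [[0.009, -0.987, 0.163, 0.328], [-1.0, -0.006, 0.015, 0.036], [-0.014, -0.163, -0.987, 1.307], [0.0, 0.0, 0.0, 1.0]]
side 478.3889369620481 478.3889369620481 274.6344502087613 208.74472925022445 [[0.934, -0.244, 0.261, 0.15], [-0.357, -0.629, 0.69, -0.936], [-0.004, -0.738, -0.675, 1.002], [0.0, 0.0, 0.0, 1.0]]
```

View pics/top0.png

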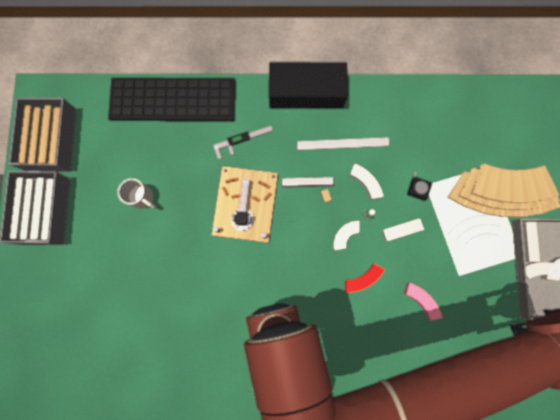

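View pics/side0.png

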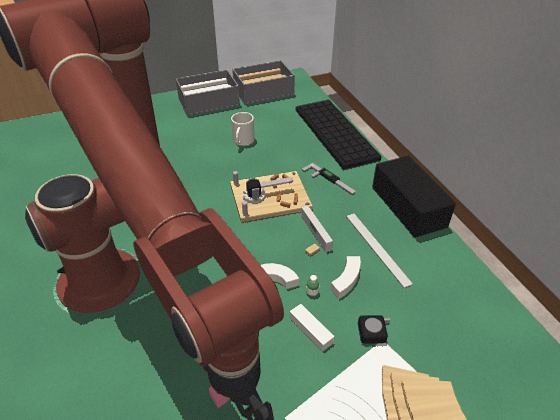

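The top view shows the fixture at about (245,205), with its knob at (242,218). The wide arc is the white one at (367,181), the tight arc is at (346,235) and the bottle at (371,212). I'll measure these next.

```bash
cat > h.py <<'E'
import numpy as np,cv2
def cloud(c):
    z=c["range_z"];v,u=np.mgrid[:z.shape[0],:z.shape[1]]
    P=np.stack([(u-c["cx"])/c["fx"]*z,(v-c["cy"])/c["fy"]*z,z],-1)
    return P@c["pose"][:3,:3].T+c["pose"][:3,3]
def onplane(c,uv,h):
    uv=np.atleast_2d(uv).astype(float)
    d=np.c_[(uv[:,0]-c["cx"])/c["fx"],(uv[:,1]-c["cy"])/c["fy"],np.ones(len(uv))]@c["pose"][:3,:3].T
    o=c["pose"][:3,3]; return o+d*((h-o[2])/d[:,2])[:,None]
def load(n):
    return {k:v for k,v in np.load(n).items()}
def circ(p):
    A=np.c_[2*p,np.ones(len(p))];s=np.linalg.lstsq(A,(p**2).sum(1),rcond=None)[0]
    return s[:2],np.sqrt(s[2]+s[:2]@s[:2])
E
python3 - <<'E'
from h import *
c=load("top0.npz");P=cloud(c);I=c["pixels"]
print("bench z",np.median(P[150:240,300:330,2]))
hsv=cv2.cvtColor(I,cv2.COLOR_RGB2HSV)
m=((hsv[...,1]<60)&(hsv[...,2]>150)).astype(np.uint8)
n,l,s,ce=cv2.connectedComponentsWithStats(m)
for i in range(1,n):
    if s[i,4]>60 and 270<ce[i,0]<440:
        Q=P[l==i];print(i,s[i],ce[i].round(1),np.median(Q,0).round(4))
i=l[181,368];print(i)
Q=P[(l==i)];print(np.percentile(Q[:,2],[5,50,95]))
rgb=cv2.resize(I[150:260,200:430],None,fx=3.4,fy=3.4,interpolation=cv2.INTER_CUBIC)
cv2.imwrite("pics/z.png",rgb[:,:,::-1])
E
```

```text
bench z 0.000913739565003735
7 [297 137  93  13 906] [342.8 143. ] [ 0.7525 -0.169   0.0062]
9 [350 163  34  36 555] [367.2 180.5] [ 0.624  -0.2447  0.0298]
14 [281 176  53  10 423] [306.8 180.8] [ 0.6174 -0.0501  0.04  ]
19 [417 183   9   9  65] [421.  187.2] [ 0.6004 -0.4089  0.0358]
22 [383 218  42  24 553] [403.1 229.4] [ 0.4675 -0.3496  0.0296]
23 [333 220  27  31 489] [345.2 234.4] [ 0.4537 -0.1677  0.0295]
9
[0.00125274 0.02984128 0.03440648]
```

View pics/z.png

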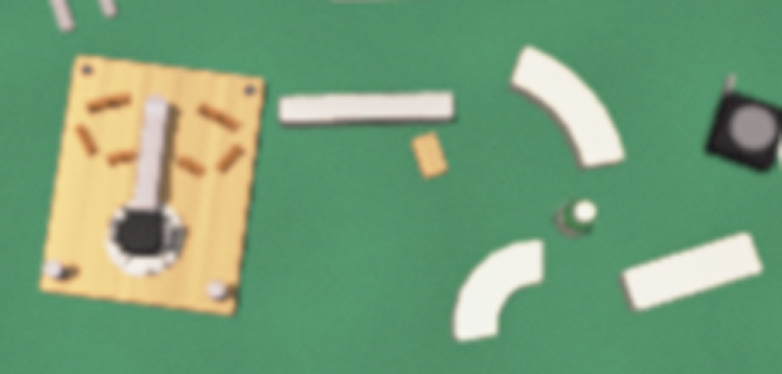

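Run:
```python
from h import *
c=load("top0.npz");P=cloud(c);I=c["pixels"]
def arc(cnt,h,name,R):
    p=onplane(c,cnt,h)[:,:2]
    r=cv2.minAreaRect((p*1000).astype(np.float32));b=cv2.boxPoints(r)
    print(name,"rect",np.round(r[0],1),np.round(r[1],1),round(r[2],1))
    M=cv2.moments((p*1000).astype(np.float32).reshape(-1,1,2));g=np.array([M["m10"],M["m01"]])/M["m00"]
    print(" centroid",g.round(1),"area",M["m00"])
    return r,g
hsv=cv2.cvtColor(I,cv2.COLOR_RGB2HSV)
m=((hsv[...,1]<60)&(hsv[...,2]>185)).astype(np.uint8)
n,l,s,ce=cv2.connectedComponentsWithStats(m)
for i,nm in((l[181,368],"wide"),(l[235,345],"tight"),(l[230,404],"bar"),(l[181,306],"level")):
    cn=max(cv2.findContours((l==i).astype(np.uint8),0,2)[0],key=len)[:,0]
    r,g=arc(cn,.04 if nm=="level" else .03,nm,.12)
# fixture
m=((hsv[...,0]>8)&(hsv[...,0]<32)&(hsv[...,1]>50)&(hsv[...,2]>120)).astype(np.uint8)
m=cv2.morphologyEx(m,cv2.MORPH_CLOSE,np.ones((15,15)))
n,l,s,ce=cv2.connectedComponentsWithStats(m);i=l[180,232]
cn=max(cv2.findContours((l==i).astype(np.uint8),0,2)[0],key=len)[:,0]
p=(onplane(c,cn,.018)[:,:2]*1000).astype(np.float32);r=cv2.minAreaRect(p);print("board",r)
print(cv2.boxPoints(r))
# cap: black blob
m=((hsv[...,2]<70)).astype(np.uint8)
n,l,s,ce=cv2.connectedComponentsWithStats(m);i=l[218,242];print(s[i],ce[i],onplane(c,ce[i],.072))
# keeper by height
z=P[...,2];mk=(z>.052)&(z<.066)&(hsv[...,2]>130);n,l,s,ce=cv2.connectedComponentsWithStats(mk.astype(np.uint8))
for i in range(1,n):
    if s[i,4]>15 and 210<ce[i,0]<280: 
        Q=P[l==i];print("keep",s[i],ce[i],Q.mean(0)); q=cv2.fitLine((Q[:,:2]).astype(np.float32),2,0,.01,.01).ravel();print(q,np.degrees(np.arctan2(q[1],q[0])))
```

```text
wide rect [ 621.  -241.1] [134.4  50.1] 39.6
 centroid [ 621.9 -242.2] area 4594.155623756815
tight rect [ 451.6 -170.3] [ 50.1 116.2] 48.6
 centroid [ 451.3 -169.7] area 3757.3476037131622
bar rect [ 466.8 -349.2] [ 38.9 122.5] 17.7
 centroid [ 466.7 -349.2] area 4296.877432380803
level rect [616.7 -50.3] [ 22.6 158.2] 1.9
 centroid [617.4 -49.2] area 2853.100115003821
board ((547.0750732421875, 147.0780029296875), (183.7276611328125, 227.4418487548828), 83.00302124023438)
[[423.0105    69.75147 ]
 [648.75854   42.045174]
 [671.13965  224.40454 ]
 [445.3916   252.11084 ]]
[235 213  12  12 121] [241.12396694 218.26446281] [[0.49223224 0.15236126 0.072     ]]
keep [239 177  11  35 212] [244.15566038 194.03301887] [0.56963249 0.14569388 0.06020503]
[ 0.99550563 -0.09470237  0.5696325   0.14569388] -5.43419
keep [213 226   6   6  22] [215.63636364 228.40909091] [0.46181878 0.23054267 0.06181434]
[ 0.90355426 -0.42847368  0.46181878  0.23054266] -25.370735
keep [261 232   5   6  20] [263.45 234.5 ] [0.44427228 0.08428041 0.06199853]
[0.99976444 0.02170465 0.44427228 0.08428041] 1.2436821
```

```bash
cat >> h.py <<'E'
from scipy.spatial.transform import Rotation as R
def pose(s): return s["eef_pos"],R.from_rotvec(s["eef_rot"])
def jawyaw(s):
    z=pose(s)[1].as_matrix()[:,2];return np.degrees(np.arctan2(z[1],z[0]))
def go(s,xyz,yaw):
    "units to reach tcp xyz pointing down, jaw axis at yaw deg (mod 180 as given)"
    p,r=pose(s);y=np.radians(yaw)
    z=np.array([np.cos(y),np.sin(y),0]);x=np.array([0,0,-1.]);T=R.from_matrix(np.c_[x,np.cross(z,x),z])
    # step chosen exact; rotvec shortest
    rv=(T*r.inv()).as_rotvec(degrees=True)/8
    return np.r_[(np.array(xyz)-p)/.06,rv].round(3)
O=np.array([.4953,.1530]);FY=-6.9
def fx(x,y,F=FY):
    a=np.radians(F);return O+np.array([x*np.cos(a)-y*np.sin(a),x*np.sin(a)+y*np.cos(a)])
E
python3 - <<'E'
from h import *
from bench import bot
s=bot.state();print(jawyaw(s),pose(s)[1].as_matrix().round(3).tolist(),np.degrees(s["joint_positions"]))
for y in(83,-97):print(y,go(s,[.4953,.153,.20],y))
c=load("top0.npz");print(onplane(c,[[372,213]],.06),fx(.105,0))
E
```

```text
-69.443590520418 [[-0.0, 0.936, 0.351], [0.002, 0.351, -0.936], [-1.0, 0.0, -0.002]] [-7.62610816e+01  3.05358507e+00  9.24837332e+01 -2.16380665e-04
  8.45687286e+01 -6.81745898e+00]
83 [ 4.6000e+00  1.2294e+01 -5.0300e-01  0.0000e+00 -1.8000e-02  1.9055e+01]
-97 [ 4.6   12.294 -0.503 -0.013 -0.    -3.445]
[[ 0.51285618 -0.24706991  0.06      ]] [0.59953952 0.14038563]
```

```bash
python3 -m jog '[[0.4,1,0,0,0,-0.4,100],[0.8,2.0,0,0,0,-0.8,100],[1.1,3.0,0,0,0,-1.2,100],[1.5,4,0,0,0,-1.6,100],[1.9,5,0,0,0,-2,100],[2.25,6,0,0,0,-2.4,100],[2.6,7,0,0,0,-2.8,100],[3,8,0,0,0,-3.2,100]]' 20
python3 - <<'E'
from h import *
from bench import bot
s=bot.state();print(go(s,[.4953,.153,.20],-97),go(s,[.4953,.153,.20],83))
E
```

```text
clock: 1.1
eef_pos: [0.3945, -0.115, 0.2299]
eef_rot: [1.277, 1.166, -1.274]
force: [1.6, 0.2, -0.2]
finger_gap: 0.0856
[ 1.68   4.467 -0.499 -0.011  0.006 -0.228] [ 1.6800e+00  4.4670e+00 -4.9900e-01 -1.0000e-02 -1.8000e-02  2.2272e+01]
```

```bash
python3 -m jog '[[0.4,1,-0.1,0,0,-0.1,100],[0.8,2.0,-0.2,0,0,-0.2,100],[1.2,3.0,-0.3,0,0,-0.23,100],[1.5,4,-0.5,0,0,-0.23,100],[1.68,4.47,-0.5,0,0,-0.23,100],[1.68,4.47,-0.5,0,0,-0.23,100],[1.68,4.47,-0.5,0,0,-0.23,100]]' 20
python3 - <<'E'
from h import *
from bench import bot
s=bot.state();print(s["eef_pos"],jawyaw(s),s["force"])
c=bot.read_camera("wrist");np.savez("w1.npz",eef_pos=s["eef_pos"],eef_rot=s["eef_rot"],**c);cv2.imwrite("pics/w1.png",c["pixels"][:,:,::-1])
print(c["fx"],c["cx"],c["cy"],c["mount"].round(3).tolist())
E
```

```text
clock: 1.98
eef_pos: [0.4949, 0.1529, 0.1995]
eef_rot: [1.299, 1.15, -1.298]
force: [-1.4, -0.1, -0.5]
finger_gap: 0.0858
[0.49494897 0.1528745  0.1994891 ] -97.0068665482855 [-1.35038596 -0.106012   -0.46371912]
325.19226210127806 277.9502680127974 210.22222526201216 [[-0.0, -0.317, 0.948, -0.142], [-0.001, -0.948, -0.317, 0.082], [1.0, -0.002, -0.0, 0.001], [0.0, 0.0, 0.0, 1.0]]
```

View pics/w1.png

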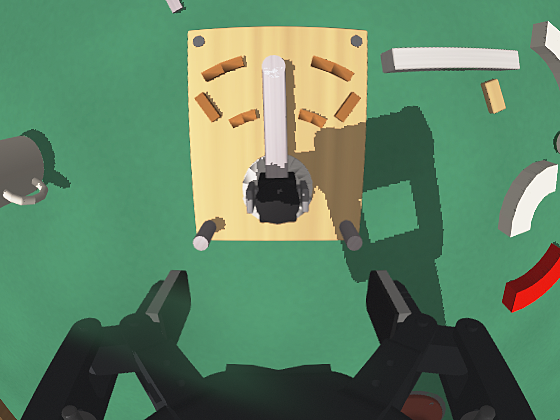

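The wrist view shows the board at (187–368, 27–242), the cap near (278,195), post tops at (202,242) and (351,242), and the keeper tip at (273,65). I'll refine the fixture pose from it.

```bash
cat >> h.py <<'E'
def wrays(c,uv):
    uv=np.atleast_2d(uv).astype(float);d=uv-[c["cx"],c["cy"]];r=np.hypot(*d.T);t=r/c["fx"]
    v=np.c_[d/np.maximum(r,1e-9)[:,None]*np.sin(t)[:,None],np.cos(t)]
    T=R.from_rotvec(c["eef_rot"]).as_matrix();M=c["mount"]
    o=T@M[:3,3]+c["eef_pos"];return o,v@(T@M[:3,:3]).T,v
def wplane(c,uv,h):
    o,d,_=wrays(c,uv);return o+d*((h-o[2])/d[:,2])[:,None]
def wcloud(c):
    z=c["range_z"];v,u=np.mgrid[:z.shape[0],:z.shape[1]]
    o,d,l=wrays(c,np.c_[u.ravel(),v.ravel()])
    return (o+d*(z.ravel()/l[:,2])[:,None]).reshape(*z.shape,3)
def blobs(m,P,lo=30):
    n,l,s,ce=cv2.connectedComponentsWithStats(m.astype(np.uint8))
    for i in range(1,n):
        if s[i,4]>lo: yield i,s[i],ce[i],l==i
E
python3 - <<'E'
from h import *
c=load("w1.npz");P=wcloud(c);z=P[...,2];I=c["pixels"]
print("bench",np.median(z[100:150,70:150]),"board",np.median(z[210:230,220:240]))
near=np.hypot(P[...,0]-.5,P[...,1]-.15)<.2
def show(nm,m,h,lo=30):
    for i,s,ce,k in blobs(m&near,P,lo):
        u=np.argwhere(k)[:,::-1];q=wplane(c,u,h);print(nm,s[:4],ce.round(1),s[4],q.mean(0).round(4),"bbox",np.ptp(q[:,:2],axis=0).round(3),np.median(P[k],0).round(4))
show("cap",(z>.0685)&(z<.076),.072);show("post",(z>.059)&(z<.0675),.063)
hsv=cv2.cvtColor(I,cv2.COLOR_RGB2HSV)
m=(np.abs(z-.06)<.004)&near&(hsv[...,2]>120)
m=m&(np.hypot(P[...,0]-.4953,P[...,1]-.153)<.14)&(np.hypot(P[...,0]-.4953,P[...,1]-.153)>.03)&(P[...,0]>.49)
u=np.argwhere(m)[:,::-1];q=wplane(c,u,.06);r=cv2.minAreaRect((q[:,:2]*1000).astype(np.float32));print("keeper",r)
m=((z>.010)&near&(z<.1)).astype(np.uint8)
m2=((np.abs(z-.018)<.004)).astype(np.uint8);m2=cv2.morphologyEx(m2,cv2.MORPH_CLOSE,np.ones((9,9)))
n,l,s,ce=cv2.connectedComponentsWithStats(m2);i=l[100,195];print(s[i])
cn=max(cv2.findContours((l==i).astype(np.uint8),0,2)[0],key=len)[:,0];q=wplane(c,cn,.018)
print("board",cv2.minAreaRect((q[:,:2]*1000).astype(np.float32)))
g=cv2.resize(I[140:235,225:335],None,fx=6,fy=6,interpolation=2);cv2.imwrite("pics/kn.png",g[:,:,::-1])
E
```

```text
bench -0.0008717886935159791 board 0.017168735261656715
cap [254 181  46  44] [276.6 202.3] 1549 [0.4943 0.1534 0.072 ] bbox [0.04  0.039] [0.4941 0.1534 0.0712]
post [258  55  38 133] [274.6 121.8] 1669 [0.5625 0.1465 0.063 ] bbox [0.116 0.036] [0.5637 0.1464 0.0596]
post [301 187   8  26] [304.6 199. ] 185 [0.4915 0.1285 0.063 ] bbox [0.023 0.008] [0.4921 0.1287 0.0659]
post [246 189   8  25] [249.6 200.5] 173 [0.4962 0.1776 0.063 ] bbox [0.023 0.008] [0.4974 0.1773 0.0659]
post [193 234  17  17] [200.7 242.2] 205 [0.4611 0.2307 0.063 ] bbox [0.017 0.016] [0.4607 0.2312 0.0619]
post [346 234  16  17] [353.8 242.2] 203 [0.4432 0.0857 0.063 ] bbox [0.017 0.015] [0.4426 0.0854 0.062 ]
keeper ((572.5797119140625, 145.76473999023438), (19.831985473632812, 96.25646209716797), 83.91658782958984)
[  187    26   181   215 29931]
board ((545.8665771484375, 146.6648712158203), (179.24537658691406, 222.94407653808594), 82.97924041748047)
```

View pics/kn.png

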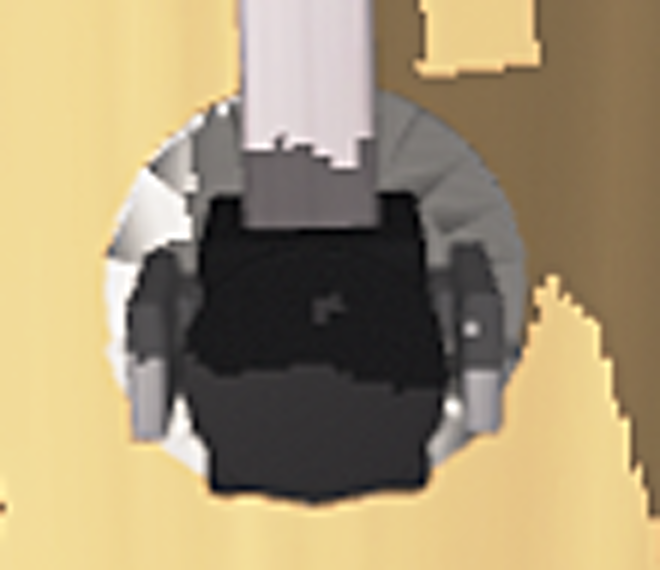

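```bash
python3 - <<'E'
from h import *
from bench import bot
s=bot.state();print(go(s,[.4945,.1532,.035],-96.2))
E
python3 -m jog '[[0,0,-0.5,0,0,0.1,88],[0,0,-1,0,0,0.1,88],[0,0,-1.5,0,0,0.1,88],[0,0,-1.9,0,0,0.1,88],[0,0,-2.3,0,0,0.1,88],[0,0,-2.6,0,0,0.1,88],[0,0,-2.74,0,0,0.1,88],[0,0,-2.74,0,0,0.1,88]]' 20
python3 - <<'E'
from h import *
from bench import bot
s=bot.state();print(s["eef_pos"],jawyaw(s),s["force"])
c=bot.read_camera("wrist");cv2.imwrite("pics/w2.png",c["pixels"][:,:,::-1])
E
```

```text
[-0.009  0.012 -2.745 -0.008  0.003  0.108]
clock: 3.02
eef_pos: [0.4949, 0.1521, 0.0351]
eef_rot: [1.29, 1.156, -1.289]
force: [0.3, 0.4, 0.5]
finger_gap: 0.0754
[0.4948703  0.15213342 0.03509106] -96.29139829980724 [0.26029313 0.43267845 0.45787311]
```

View pics/w2.png

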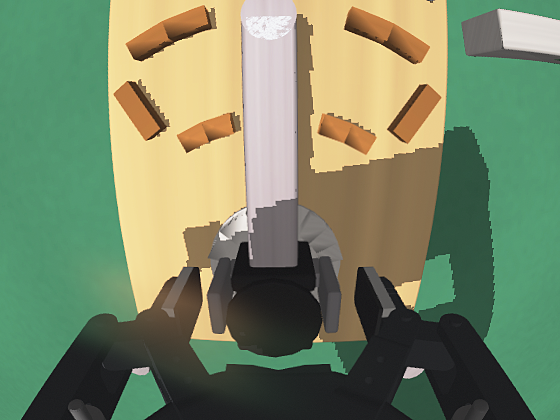

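The fingers straddle both tabs, at (218,297) and (327,297). I'll close on them.

```bash
python3 -m jog '[[-0.005,0.02,0,0,0,0,80],[-0.005,0.02,0,0,0,0,60],[-0.005,0.02,0,0,0,0,45],[-0.005,0.02,0,0,0,0,45],[-0.005,0.02,0,0,0,0,40],[-0.005,0.02,0,0,0,0,40]]' 30
python3 - <<'E'
from bench import bot
s=bot.state();print(s["eef_pos"],s["finger_gap"],s["force"],s["wrist_torque"])
E
```

```text
clock: 3.82
eef_pos: [0.4964, 0.1538, 0.0383]
eef_rot: [1.292, 1.154, -1.286]
force: [-3.6, -0.8, 10.4]
finger_gap: 0.04
[0.49644143 0.15375244 0.03826853] 0.03997393813396537 [-3.60662929 -0.80724795 10.40938006] [-0.22497141  0.58087547  0.05546038]
```

```bash
python3 -m jog '[[-0.01,0,0,0,0,0.4,40],[-0.02,-0.01,0,0,0,1,40],[-0.02,-0.01,0,0,0,1.7,40],[-0.02,-0.01,0,0,0,2.4,40],[-0.02,-0.01,0,0,0,3.1,40],[-0.02,-0.01,0,0,0,3.8,40],[-0.02,-0.01,0,0,0,4.4,40],[-0.02,-0.01,0,0,0,4.6,40]]'
python3 - <<'E'
from h import *
from bench import bot
s=bot.state();print(s["eef_pos"],jawyaw(s),s["finger_gap"],s["force"],s["wrist_torque"])
c=bot.read_camera("top");cv2.imwrite("pics/t3.png",cv2.resize(c["pixels"][140:260,180:320],None,fx=4,fy=4)[:,:,::-1])
E
```

```text
clock: 4.82
eef_pos: [0.4958, 0.1556, 0.0386]
eef_rot: [0.815, 1.416, -0.8]
force: [2.6, 9.4, -2.8]
finger_gap: 0.0392
[0.49584186 0.15559989 0.0386278 ] -59.41874430478162 0.0392276708146061 [ 2.62046688  9.38888513 -2.77670129] [ 1.36978513 -0.37142058 -0.09264312]
```

View pics/t3.png

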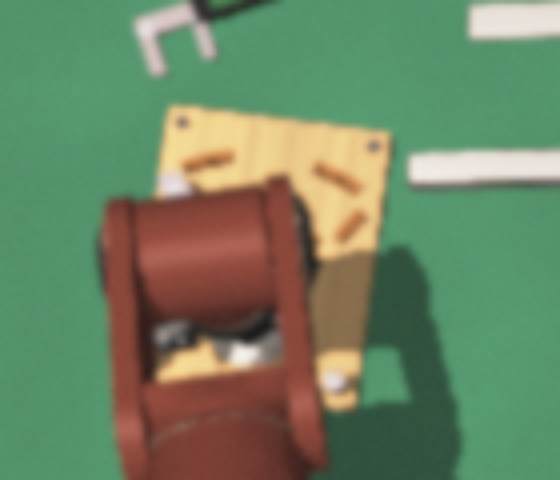

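Keeper tip has swung to (172,185) in the crop. Continuing.

```bash
python3 -m jog '[[-0.01,-0.02,0,0,0,0.6,40],[-0.02,-0.03,0,0,0,1.3,40],[-0.02,-0.03,0,0,0,2,40],[-0.02,-0.03,0,0,0,2.7,40],[-0.02,-0.03,0,0,0,3.4,40],[-0.02,-0.03,0,0,0,4.1,40],[-0.02,-0.03,0,0,0,4.6,40],[-0.02,-0.03,0,0,0,4.6,40]]'
python3 - <<'E'
from h import *
from bench import bot
s=bot.state();print(s["eef_pos"],jawyaw(s),s["finger_gap"],s["force"],s["wrist_torque"])
c=bot.read_camera("wrist");np.savez("w4.npz",eef_pos=s["eef_pos"],eef_rot=s["eef_rot"],**c);cv2.imwrite("pics/w4.png",c["pixels"][:,:,::-1])
E
```

```text
clock: 5.88
eef_pos: [0.4943, 0.1569, 0.0386]
eef_rot: [0.321, 1.553, -0.298]
force: [-0.4, 11.7, -2.1]
finger_gap: 0.0396
[0.49430222 0.15688391 0.03862219] -22.588225045149482 0.03955484298177178 [-0.39669962 11.73316445 -2.14794867] [ 1.67165886 -0.14193157  0.02253672]
```

View pics/w4.png

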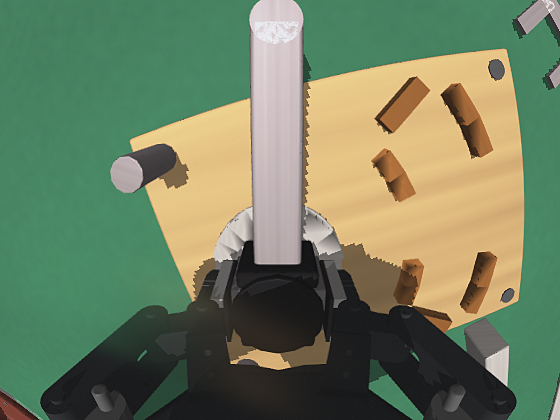

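Run:
```python
from h import *
c=load("w4.npz");P=wcloud(c);z=P[...,2]
m=(np.abs(z-.06)<.005)&(cv2.cvtColor(c["pixels"],cv2.COLOR_RGB2HSV)[...,2]>120);m[240:]=0;m[:,:240]=0;m[:,315:]=0
u=np.argwhere(m)[:,::-1];q=wplane(c,u,.06);r=cv2.minAreaRect((q[:,:2]*1000).astype(np.float32));print(r)
print(cv2.fitLine(q[:,:2].astype(np.float32),2,0,.01,.01).ravel())
```

```text
((523.029296875, 225.8870849609375), (93.81334686279297, 19.499162673950195), 67.3864517211914)
[0.38271824 0.92386514 0.5235156  0.2264802 ]
```

The keeper is at 74.4° from the fixture x axis, which is 1.30 rad. I'll release and rise.

```bash
python3 -m jog '[[0,0,0,0,0,0,60],[0,0,0,0,0,0,88],[0,-0.03,0,0,0,0,88],[0,-0.05,0,0,0,0,88],[0,-0.05,0,0,0,0,88]]'
python3 - <<'E'
from h import *
from bench import bot
s=bot.state();print(s["eef_pos"],jawyaw(s),s["finger_gap"],s["force"],s["wrist_torque"])
c=bot.read_camera("wrist");np.savez("w5.npz",eef_pos=s["eef_pos"],eef_rot=s["eef_rot"],**c);cv2.imwrite("pics/w5.png",c["pixels"][:,:,::-1])
E
```

```text
clock: 6.55
eef_pos: [0.4947, 0.1537, 0.039]
eef_rot: [0.322, 1.552, -0.298]
force: [-0.1, 0.6, 1.0]
finger_gap: 0.075
[0.49468344 0.15366111 0.03904622] -22.632515065217294 0.07495744857132887 [-0.08657552  0.55229863  0.97242468] [-0.03592458 -0.0775972   0.0305234 ]
```

View pics/w5.png

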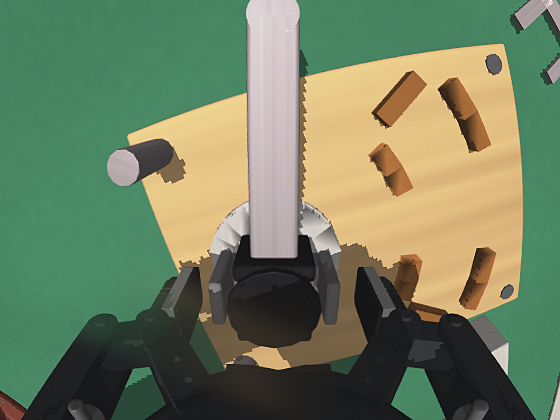

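The tabs at (217,297) and (328,297) look sprung out, as in the first view. I'll rise and check from above.

```bash
python3 -m jog '[[0,0,0.4,0,0,0,88],[0,0,0.9,0,0,0,100],[0,0,1.5,0,0,0,100],[0,0,2.1,0,0,0,100],[0,0,2.6,0,0,0,100],[0,0,2.7,0,0,0,100],[0,0,2.7,0,0,0,100]]'
python3 - <<'E'
from h import *
from bench import bot
s=bot.state();print(s["eef_pos"],jawyaw(s),s["force"])
c=bot.read_camera("wrist");c=dict(eef_pos=s["eef_pos"],eef_rot=s["eef_rot"],**c);np.savez("w6.npz",**c);cv2.imwrite("pics/w6.png",c["pixels"][:,:,::-1])
P=wcloud(c);z=P[...,2];near=np.hypot(P[...,0]-.4945,P[...,1]-.153)<.04
for i,st,ce,k in blobs((z>.063)&(z<.0685)&near,P,40):
    u=np.argwhere(k)[:,::-1];q=wplane(c,u,.067);print(ce,q.mean(0),np.hypot(*(q.mean(0)[:2]-[.4945,.1532])))
print(go(s,[.6252,-.2460,.20],-50.4))
E
```

```text
clock: 7.48
eef_pos: [0.4944, 0.1537, 0.2004]
eef_rot: [0.322, 1.553, -0.298]
force: [0.2, -0.1, 0.8]
finger_gap: 0.0852
[0.49439562 0.1536778  0.2004245 ] -22.628753682796226 [ 0.16162596 -0.14441306  0.77893877]
[277.92073171 181.3597561 ] [0.50073891 0.16941512 0.067     ] 0.01737395151583112
[249.90123457 200.12962963] [0.4712369  0.16326754 0.067     ] 0.02534811878334007
[305.00606061 200.49090909] [0.51618592 0.14418255 0.067     ] 0.023486025311972962
[ 2.18  -6.661 -0.007 -0.112  0.019 -3.471]
```

View pics/w6.png

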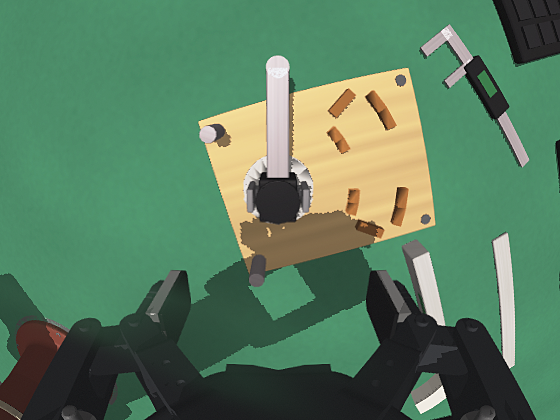

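Tabs are 48.8 mm apart centre to centre, the same as at the start, so both are out. Next, the wide profile.

```bash
python3 -m jog '[[0.3,-0.9,0,0,0,-0.4,100],[0.6,-1.8,0,0,0,-0.9,100],[0.9,-2.7,0,0,0,-1.4,100],[1.2,-3.6,0,0,0,-1.9,100],[1.5,-4.5,0,0,0,-2.4,100],[1.8,-5.4,0,0,0,-2.9,100],[2,-6.2,0,-0.1,0,-3.4,100],[2.18,-6.66,0,-0.11,0.02,-3.47,100]]'
python3 -m jog '[[0,0,0,0,0,0,100],[0,0,0,0,0,0,100]]'
python3 - <<'E'
from h import *
from bench import bot
s=bot.state();print(s["eef_pos"],jawyaw(s),s["force"])
c=bot.read_camera("wrist");c=dict(eef_pos=s["eef_pos"],eef_rot=s["eef_rot"],**c);np.savez("w7.npz",**c);cv2.imwrite("pics/w7.png",c["pixels"][:,:,::-1])
P=wcloud(c);z=P[...,2]
hsv=cv2.cvtColor(c["pixels"],cv2.COLOR_RGB2HSV)
for i,st,ce,k in blobs((z>.026)&(z<.034)&(hsv[...,1]<60)&(hsv[...,2]>100),P,300):
    cn=max(cv2.findContours(k.astype(np.uint8),0,2)[0],key=len)[:,0]
    q=(wplane(c,cn,.03)[:,:2]*1000).astype(np.float32);r=cv2.minAreaRect(q);M=cv2.moments(q.reshape(-1,1,2));print(ce,r,M["m10"]/M["m00"],M["m01"]/M["m00"],np.median(z[k]))
E
```

```text
clock: 8.52
eef_pos: [0.6238, -0.2479, 0.1964]
eef_rot: [0.689, 1.465, -0.689]
force: [-0.0, -0.8, -0.5]
finger_gap: 0.0857
clock: 8.78
eef_pos: [0.6227, -0.2471, 0.194]
eef_rot: [0.69, 1.469, -0.689]
force: [-0.2, 0.3, -0.1]
finger_gap: 0.0852
[ 0.62272705 -0.24705045  0.19403245] -50.53682315683727 [-0.16104107  0.27806846 -0.09418087]
[273.04964222 184.70348837] ((619.0985717773438, -241.09625244140625), (135.20751953125, 47.917850494384766), 40.10586166381836) 619.7037639790918 -242.71450940299178 0.029255587307293746
[134.18545789 260.87758859] ((449.9151611328125, -170.9956817626953), (50.509681701660156, 118.68905639648438), 48.6342658996582) 450.5821743781109 -170.29199500707983 0.02898512349804644
[260.07913998 335.96020128] ((467.2219543457031, -348.69146728515625), (39.52492904663086, 120.14535522460938), 17.663747787475586) 466.82180571209113 -348.41305580439786 0.029040333317647438
```

View pics/w7.png

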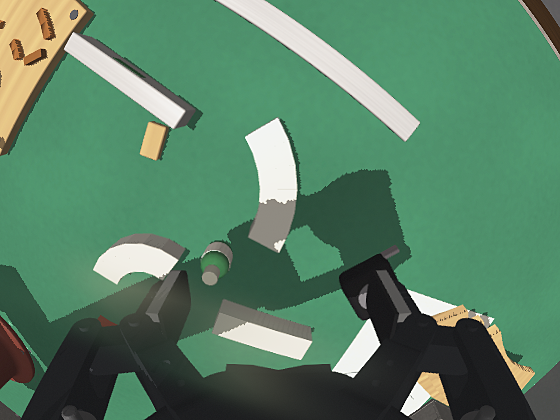

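The wide arc is at (273,185) in the wrist view. The two views agree on its origin at about (0.6237, -0.2461) with yaw -50. The bottle at (215,260) is clear of the fingers. Descending.

Run:
```python
from h import *
from bench import bot
s=bot.state();print(go(s,[.6237,-.2461,.006],-50.1))
```

```text
[ 0.012  0.01  -3.145 -0.03  -0.058  0.049]
```

```bash
python3 -m jog '[[0.01,0.01,-0.7,-0.03,-0.06,0.05,75],[0.01,0.01,-1.4,-0.03,-0.06,0.05,75],[0.01,0.01,-2,-0.03,-0.06,0.05,75],[0.01,0.01,-2.5,-0.03,-0.06,0.05,75],[0.01,0.01,-2.85,-0.03,-0.06,0.05,75],[0.01,0.01,-3.05,-0.03,-0.06,0.05,75],[0.01,0.01,-3.05,-0.03,-0.06,0.05,75]]'
python3 - <<'E'
from h import *
from bench import bot
s=bot.state();print(s["eef_pos"],jawyaw(s),s["force"],go(s,[.6237,-.2461,.006],-50.1))
c=bot.read_camera("wrist");cv2.imwrite("pics/w8.png",c["pixels"][:,:,::-1])
E
```

```text
clock: 9.7
eef_pos: [0.6233, -0.2457, 0.0112]
eef_rot: [0.683, 1.462, -0.682]
force: [-0.1, -0.1, 0.3]
finger_gap: 0.0645
[ 0.6233226  -0.24569006  0.01124505] -50.07809309737311 [-0.11389536 -0.10983577  0.34047788] [ 0.006 -0.007 -0.087 -0.004 -0.004 -0.003]
```

View pics/w8.png

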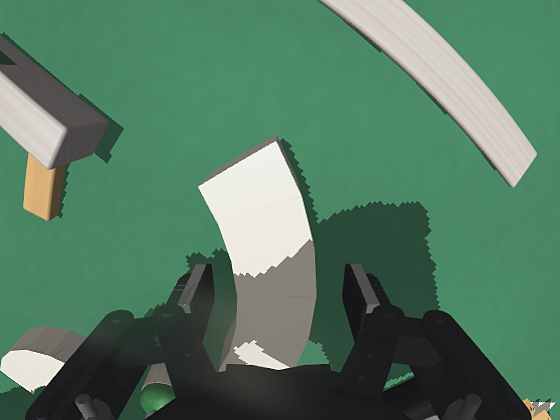

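The profile sits between the fingers, with pads at (197,300) and (360,300). Lowering a little and gripping.

```bash
python3 -m jog '[[0,0,-0.07,0,0,0,75],[0,0,-0.07,0,0,0,55],[0,0,-0.07,0,0,0,40],[0,0,-0.07,0,0,0,35],[0,0,-0.07,0,0,0,30],[0,0,-0.07,0,0,0,30]]' 40
python3 - <<'E'
from h import *
from bench import bot
s=bot.state();print(s["eef_pos"],jawyaw(s),s["finger_gap"],s["force"],s["wrist_torque"])
E
```

```text
clock: 10.5
eef_pos: [0.6246, -0.2464, 0.009]
eef_rot: [0.682, 1.459, -0.682]
force: [-1.5, 0.1, 4.7]
finger_gap: 0.0356
[ 0.62456174 -0.2463579   0.00902181] -50.081772282865806 0.03556109482600877 [-1.50801069  0.13882494  4.72791382] [0.1762947  0.20618295 0.02609011]
```

```bash
python3 -m jog '[[0,0,0.2,0,0,0,30],[0,0,0.6,0,0,0,30],[0,0,1.2,0,0,0,30],[0,0,1.8,0,0,0,30],[0,0,2.2,0,0,0,30],[0,0,2.3,0,0,0,30],[0,0,2.3,0,0,0,30]]'
python3 - <<'E'
from h import *
from bench import bot
s=bot.state();print(s["eef_pos"],jawyaw(s),s["finger_gap"],s["force"],s["wrist_torque"])
c=bot.read_camera("wrist");np.savez("w9.npz",eef_pos=s["eef_pos"],eef_rot=s["eef_rot"],**c);cv2.imwrite("pics/w9.png",c["pixels"][:,:,::-1])
c=bot.read_camera("side");cv2.imwrite("pics/s9.png",c["pixels"][:,:,::-1])
print(go(s,[.5984,.1406,.145],-7))
E
```

```text
clock: 11.38
eef_pos: [0.6245, -0.2464, 0.1473]
eef_rot: [0.682, 1.458, -0.682]
force: [0.1, 0.3, -2.8]
finger_gap: 0.0351
[ 0.62447661 -0.24637941  0.14734239] -50.0857458154874 0.035125449095599344 [ 0.12078649  0.27908262 -2.80850423] [ 0.00151805 -0.00552381  0.02817864]
[-4.350e-01  6.450e+00 -3.900e-02  1.000e-03  2.000e-02  5.386e+00]
```

View pics/w9.png

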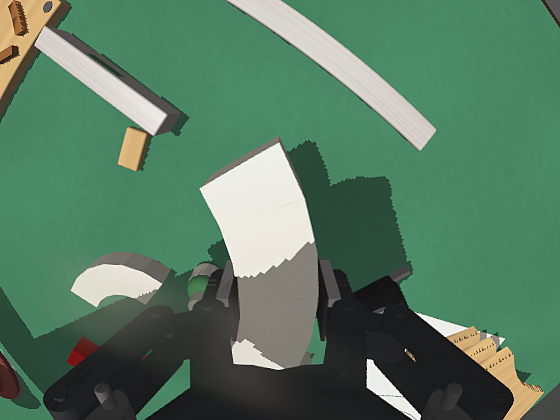

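View pics/s9.png

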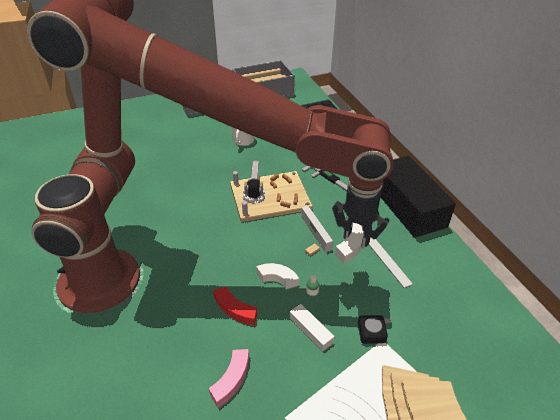

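Run:
```python
from h import *
from scipy.optimize import least_squares
c=load("w9.npz");P=wcloud(c);I=c["pixels"];hsv=cv2.cvtColor(I,cv2.COLOR_RGB2HSV)
z=P[...,2];m=(z>.12)&(hsv[...,1]<60)&(hsv[...,2]>90);m[300:]=0;m[:,:190]=0;m[:,330:]=0
for i,st,ce,k in blobs(m,P,500):
    h=np.median(z[k&(hsv[...,2]>200)]);print(ce,st[4],"top z",h, np.median(P[255:265,260:290,2]),np.median(P[165:180,235:270,2]))
    k=k&(np.abs(z-h)<.006)
    cn=max(cv2.findContours(k.astype(np.uint8),0,2)[0],key=len)[:,0]
    q=wplane(c,cn,h);M=R.from_rotvec(c["eef_rot"]).as_matrix();ey=-50.09
    a=np.radians(ey);X=np.array([np.cos(a),np.sin(a)]);Y=np.array([-X[1],X[0]])
    d=q[:,:2]-c["eef_pos"][:2];L=np.c_[d@X,d@Y]*1000 # gripper-aligned profile frame
    ok=(cn[:,1]<262);L=L[ok]
    print(L.max(0),L.min(0))
    def f(p):
        t=p[2];Rm=np.array([[np.cos(t),np.sin(t)],[-np.sin(t),np.cos(t)]])
        w=(L-p[:2])@Rm.T+[120,0];r=np.hypot(*w.T);th=np.arctan2(w[:,1],w[:,0])
        de=r*(np.radians(30)-np.abs(th))
        return np.minimum.reduce([abs(r-138),abs(r-102),abs(de)])
    s=least_squares(f,[0,0,0],loss="soft_l1");print(s.x[:2],np.degrees(s.x[2]),np.abs(f(s.x)).mean())
```

```text
[264.81189273 225.40248737] 12865 top z 0.16746235004710425 0.16734189311671885 0.16741912065030776
[17.32628245 67.84752814] [-29.83543607  17.98723618]
[ 0.40152016 -1.36364174] -0.7121806884500437 0.2108159544247396
```

Held profile offset is (0.4, -1.4) mm and -0.7°. I'll carry it over the fixture at that height.

```bash
python3 -m jog '[[0,0.5,0,0,0,0.4,30],[0,1.3,0,0,0,1,30],[-0.1,2.1,0,0,0,1.8,30],[-0.15,2.9,0,0,0,2.6,30],[-0.2,3.7,0,0,0,3.4,30],[-0.25,4.5,0,0,0,4.2,30],[-0.3,5.3,0,0,0,5,30],[-0.4,6.1,0,0,0,5.4,30]]'
python3 - <<'E'
from h import *
from bench import bot
s=bot.state();print(s["eef_pos"],jawyaw(s),go(s,[.5982,.1420,.13],-6.3))
E
```

```text
clock: 12.48
eef_pos: [0.5985, 0.1215, 0.1436]
eef_rot: [0.093, 1.572, -0.093]
force: [-0.1, -0.2, -1.3]
finger_gap: 0.0354
[0.59854873 0.12150421 0.14364429] -6.771012785246247 [-0.006  0.342 -0.227  0.001 -0.021  0.059]
```

```bash
python3 -m jog '[[0,0.2,-0.2,0,-0.02,0.06,30],[0,0.34,-0.6,0,-0.02,0.06,30],[0,0.34,-0.9,0,-0.02,0.06,30],[0,0.34,-0.9,0,-0.02,0.06,30],[0,0.34,-0.9,0,-0.02,0.06,30]]'
python3 - <<'E'
from h import *
from bench import bot
s=bot.state();print(s["eef_pos"],jawyaw(s),go(s,[.5982,.1420,.028],-6.3))
c=bot.read_camera("wrist");c=dict(eef_pos=s["eef_pos"],eef_rot=s["eef_rot"],**c);np.savez("w10.npz",**c);cv2.imwrite("pics/w10.png",c["pixels"][:,:,::-1])
c=bot.read_camera("side");cv2.imwrite("pics/s10.png",cv2.resize(c["pixels"][90:270,180:420],None,fx=3,fy=3)[:,:,::-1])
E
```

```text
clock: 13.1
eef_pos: [0.599, 0.1412, 0.0899]
eef_rot: [0.087, 1.569, -0.087]
force: [-0.0, 0.5, -1.2]
finger_gap: 0.0354
[0.59896959 0.14115769 0.08987137] -6.347789061718602 [-1.300e-02  1.400e-02 -1.031e+00  2.000e-03  1.000e-03  6.000e-03]
```

View pics/w10.png

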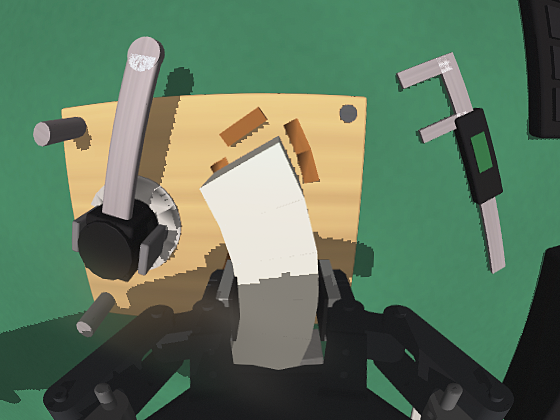

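View pics/s10.png

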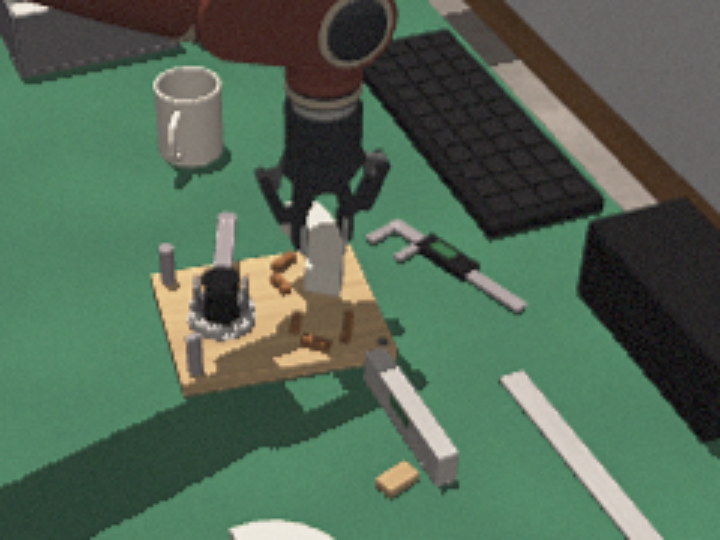

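The profile is held above the channel and the keeper is clear to the left. Lowering to just above the fences and checking once more.

```bash
python3 -m jog '[[-0.01,0.01,-0.25,0,0,0,30],[-0.01,0.01,-0.5,0,0,0,30],[-0.01,0.01,-0.7,0,0,0,30],[-0.01,0.01,-0.7,0,0,0,30]]'
python3 - <<'E'
from h import *
from bench import bot
s=bot.state();print(s["eef_pos"],jawyaw(s),s["force"],go(s,[.5982,.1420,.028],-6.3))
c=bot.read_camera("wrist");c=dict(eef_pos=s["eef_pos"],eef_rot=s["eef_rot"],**c);np.savez("w11.npz",**c);cv2.imwrite("pics/w11.png",c["pixels"][:,:,::-1])
P=wcloud(c);z=P[...,2];hsv=cv2.cvtColor(c["pixels"],cv2.COLOR_RGB2HSV)
# fence tops & end block by height: express in fixture polar coordinates about channel centre
O=np.array([.4942,.1534]);a=np.radians(-7)
m=(z>.0255)&(z<.031)&(hsv[...,1]>110)
d=P[...,:2]-O;X=d[...,0]*np.cos(a)+d[...,1]*np.sin(a);Y=-d[...,0]*np.sin(a)+d[...,1]*np.cos(a)
r=np.hypot(X+.015,Y)*1000;t=np.degrees(np.arctan2(Y,X+.015))
for i,st,ce,k in blobs(m,P,40):
    print(ce.round(),st[4],"r",np.percentile(r[k],[2,98]).round(1),"th",np.percentile(t[k],[2,98]).round(1),"z",np.median(z[k]))
k=(z>.05)&(hsv[...,1]<60)&(hsv[...,2]>180);k[280:]=0;k[:,:190]=0;k[:,330:]=0
print("prof r",np.percentile(r[k],[1,99]),"th max",t[k].max(),np.median(z[k]))
E
```

```text
clock: 13.7
eef_pos: [0.5974, 0.1419, 0.0466]
eef_rot: [0.086, 1.571, -0.087]
force: [-0.0, -0.2, -1.5]
finger_gap: 0.0355
[0.59738104 0.14186866 0.04657293] -6.33494479069771 [-0.03124369 -0.18100513 -1.54943444] [ 0.014  0.002 -0.31   0.003 -0.015  0.004]
[237. 133.] 1185 r [104.9 133.8] th [32.3 37. ] z 0.027221411548437074
[311. 164.] 1571 r [141.  150.7] th [13.2 28.7] z 0.027203240683689678
[202. 182.] 55 r [87.3 94.9] th [27.6 29.2] z 0.027149430666224605
prof r [101.20510765 136.45089539] th max 34.694967758509264 0.06671467754575232
```

View pics/w11.png

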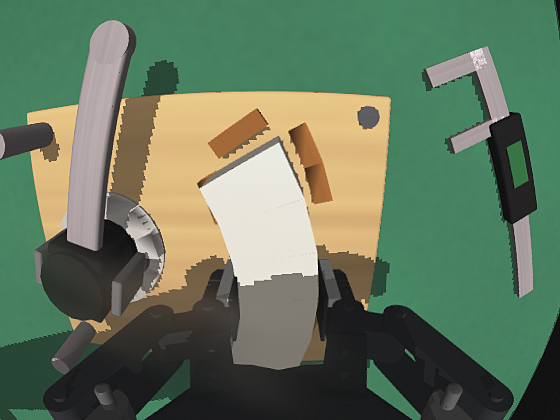

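The fence and profile edges agree: about 4.5 mm gap on the outside, and the end block starts at 32.3° against an expected 32.2°. Lowering it in.

```bash
python3 -m jog '[[0.005,0,-0.1,0,-0.01,0,30],[0.005,0,-0.2,0,-0.01,0,30],[0.005,0,-0.28,0,-0.01,0,30],[0.005,0,-0.31,0,-0.01,0,30],[0.005,0,-0.31,0,-0.01,0,30]]'
python3 - <<'E'
from bench import bot
s=bot.state();print(s["eef_pos"],s["force"],s["wrist_torque"])
E
```

```text
clock: 14.38
eef_pos: [0.5984, 0.142, 0.029]
eef_rot: [0.087, 1.568, -0.087]
force: [0.7, 0.3, -1.6]
finger_gap: 0.0355
[0.59841525 0.14200511 0.02895065] [ 0.65454444  0.33151557 -1.56560041] [ 0.0532967  -0.04768555  0.0612564 ]
```

```bash
python3 -m jog '[[0,0,-0.02,0,0,0,30],[0,0,-0.04,0,0,0,30],[0,0,-0.04,0,0,0,30]]'
python3 - <<'E'
from bench import bot
s=bot.state();print(s["eef_pos"],s["force"],s["wrist_torque"])
E
```

```text
clock: 14.75
eef_pos: [0.5986, 0.142, 0.027]
eef_rot: [0.087, 1.568, -0.087]
force: [-1.2, -0.5, 0.9]
finger_gap: 0.0358
[0.59864413 0.14196609 0.02702254] [-1.21588229 -0.5480941   0.89352486] [-0.00377995  0.20162141  0.0592527 ]
```

```bash
python3 -m jog '[[0,0,0,0,0,0,50],[0,0,0,0,0,0,70],[0,0,0,0,0,0,70],[0,0,0,0,0,0,70],[0,0,0.5,0,0,0,70],[0,0,1.2,0,0,0,70],[0,0,1.9,0,0,0,70],[0,0,2.4,0,0,0,70]]'
python3 -m jog '[[-0.2,0,0.5,0,0,0,90],[-0.2,0,0.5,0,0,0,90]]'
python3 - <<'E'
from h import *
from bench import bot
s=bot.state();print(s["eef_pos"],jawyaw(s),s["force"])
c=bot.read_camera("wrist");c=dict(eef_pos=s["eef_pos"],eef_rot=s["eef_rot"],**c);np.savez("w12.npz",**c);cv2.imwrite("pics/w12.png",c["pixels"][:,:,::-1])
P=wcloud(c);z=P[...,2];hsv=cv2.cvtColor(c["pixels"],cv2.COLOR_RGB2HSV)
k=(z>.042)&(z<.052)&(hsv[...,1]<60)&(hsv[...,2]>90)
for i,st,ce,kk in blobs(k,P,500):
    cn=max(cv2.findContours(kk.astype(np.uint8),0,2)[0],key=len)[:,0]
    q=(wplane(c,cn,.048)[:,:2]*1000).astype(np.float32);r=cv2.minAreaRect(q);print(ce,r,np.percentile(z[kk],[5,50,95]))
for y in(-22.6,): print(go(s,[.4942,.1534,.2],y))
E
```

```text
clock: 15.75
eef_pos: [0.5993, 0.1421, 0.1736]
eef_rot: [0.087, 1.565, -0.086]
force: [1.0, 0.5, -0.5]
finger_gap: 0.06
clock: 16.0
eef_pos: [0.5889, 0.1424, 0.2074]
eef_rot: [0.088, 1.558, -0.085]
force: [-0.2, 1.0, 0.9]
finger_gap: 0.0767
[0.58889646 0.1423993  0.20742132] -6.319864687929133 [-0.21224532  1.0010537   0.85456482]
[281.17132943 187.74278898] ((592.2755737304688, 141.37774658203125), (135.81016540527344, 47.943111419677734), 82.99825286865234) [0.04609995 0.04728978 0.0484449 ]
[-1.578  0.183 -0.124  0.004  0.077 -2.035]
```

View pics/w12.png

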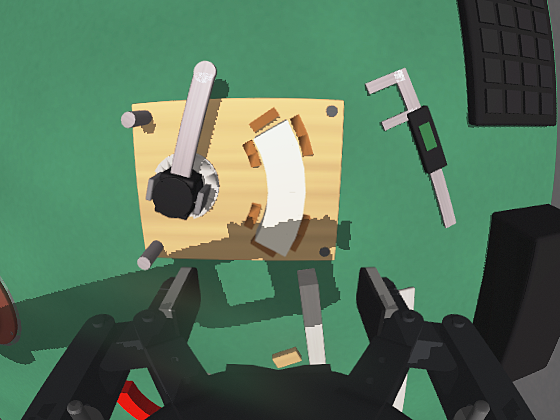

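The profile is seated flat in the channel, with its top at 47 to 48 mm, yaw -7.0° and its origin within 1 mm of the nest. Back to the knob.

```bash
python3 -m jog '[[-0.5,0.05,0,0,0.03,-0.6,90],[-1,0.12,-0.1,0,0.08,-1.4,90],[-1.58,0.18,-0.12,0,0.08,-2.03,90],[-1.58,0.18,-0.12,0,0.08,-2.03,90],[-1.58,0.18,-0.12,0,0.08,-2.03,90]]'
python3 - <<'E'
from h import *
from bench import bot
s=bot.state();print(s["eef_pos"],jawyaw(s),go(s,[.4942,.1534,.038],-22.6))
E
```

```text
clock: 16.68
eef_pos: [0.4933, 0.1529, 0.1968]
eef_rot: [0.308, 1.554, -0.31]
force: [1.4, 0.4, 0.2]
finger_gap: 0.077
[0.49333568 0.15285935 0.19678892] -22.52951674040796 [ 1.400e-02  9.000e-03 -2.646e+00  2.000e-03 -3.600e-02 -9.000e-03]
```

```bash
python3 -m jog '[[0.01,0.01,-0.5,0,0,0,88],[0.01,0.01,-1,0,-0.03,0,88],[0.01,0.01,-1.5,0,-0.03,0,88],[0.01,0.01,-1.9,0,-0.03,0,88],[0.01,0.01,-2.3,0,-0.03,0,88],[0.01,0.01,-2.55,0,-0.03,0,88],[0.01,0.01,-2.64,0,-0.03,0,88],[0.01,0.01,-2.64,0,-0.03,0,88]]' 30
python3 - <<'E'
from h import *
from bench import bot
s=bot.state();print(s["eef_pos"],jawyaw(s),s["force"],go(s,[.4942,.1534,.037],-22.6))
c=bot.read_camera("wrist");cv2.imwrite("pics/w13.png",c["pixels"][:,:,::-1])
E
```

```text
clock: 17.68
eef_pos: [0.4943, 0.1534, 0.0385]
eef_rot: [0.308, 1.549, -0.309]
force: [0.5, 0.0, -0.3]
finger_gap: 0.0751
[0.49433222 0.1534404  0.03850078] -22.527527197092205 [ 0.53023521  0.03618261 -0.28602382] [-0.002 -0.001 -0.025  0.002 -0.005 -0.009]
```

View pics/w13.png

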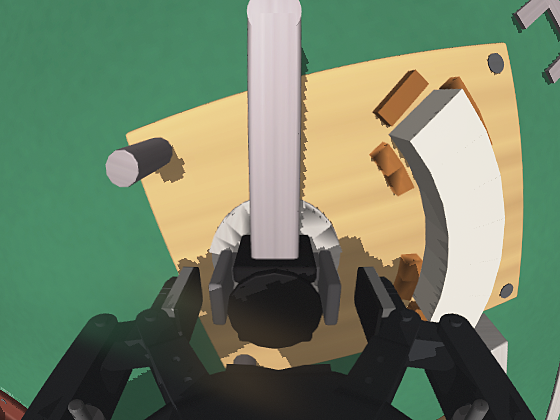

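Fingers straddle the tabs again, clear of the profile. Pinching.

```bash
python3 -m jog '[[0,0,0,0,0,0,75],[0,0,0,0,0,0,60],[0,0,0,0,0,0,45],[0,0,0,0,0,0,40],[0,0,0,0,0,0,40],[0,0,0,0,0,0,40]]' 30
python3 - <<'E'
from h import *
from bench import bot
s=bot.state();print(s["eef_pos"],jawyaw(s),s["finger_gap"],s["force"],s["wrist_torque"])
E
```

```text
clock: 18.48
eef_pos: [0.4935, 0.1547, 0.0418]
eef_rot: [0.309, 1.553, -0.308]
force: [-13.6, 2.1, 19.2]
finger_gap: 0.0402
[0.49353556 0.15472152 0.04177336] -22.519198230894094 0.04016995129504913 [-13.59002395   2.08928775  19.22718863] [ 0.42215995  2.30680822 -0.02734581]
```

```bash
python3 -m jog '[[0,0,0,0,0,-0.3,40],[0.01,-0.02,0,0,0,-1,40],[0.01,-0.02,0,0,0,-1.7,40],[0.01,-0.02,0,0,0,-2.4,40],[0.01,-0.02,0,0,0,-3.1,40],[0.01,-0.02,0,0,0,-3.8,40],[0.01,-0.02,0,0,0,-4.5,40],[0.01,-0.02,0,0,0,-4.6,40]]'
python3 - <<'E'
from h import *
from bench import bot
s=bot.state();print(s["eef_pos"],jawyaw(s),s["finger_gap"],s["force"],s["wrist_torque"],go(s,[.4942,.1534,.0418],-97))
E
```

```text
clock: 19.48
eef_pos: [0.4937, 0.1544, 0.0422]
eef_rot: [0.809, 1.422, -0.804]
force: [-3.8, 4.6, 2.9]
finger_gap: 0.0396
[0.4937016  0.15436979 0.04215939] -59.29521599244701 0.03958045593909293 [-3.75513022  4.56304317  2.94040962] [0.48371782 0.49791361 0.0517589 ] [ 0.008 -0.016 -0.006 -0.045 -0.008 -4.713]
```

```bash
python3 -m jog '[[0,0,0,0,0,-0.6,40],[0.01,-0.01,0,0,0,-1.3,40],[0.01,-0.01,0,0,0,-2,40],[0.01,-0.01,0,0,0,-2.7,40],[0.01,-0.01,0,0,0,-3.4,40],[0.01,-0.01,0,0,0,-4.1,40],[0.01,-0.01,0,0,0,-4.7,40],[0.01,-0.01,0,0,0,-4.7,40]]'
python3 - <<'E'
from h import *
from bench import bot
s=bot.state();print(s["eef_pos"],jawyaw(s),s["finger_gap"],s["force"],s["wrist_torque"],go(s,[.4942,.1534,.0418],-97))
c=bot.read_camera("wrist");c=dict(eef_pos=s["eef_pos"],eef_rot=s["eef_rot"],**c);cv2.imwrite("pics/w14.png",c["pixels"][:,:,::-1])
P=wcloud(c);z=P[...,2]
m=(np.abs(z-.06)<.005)&(cv2.cvtColor(c["pixels"],cv2.COLOR_RGB2HSV)[...,2]>110);m[235:]=0;m[:,:240]=0;m[:,315:]=0
u=np.argwhere(m)[:,::-1];q=wplane(c,u,.06);print(cv2.minAreaRect((q[:,:2]*1000).astype(np.float32)))
l=cv2.fitLine(q[:,:2].astype(np.float32),2,0,.01,.01).ravel();print(np.degrees(np.arctan2(l[1],l[0])))
E
```

```text
clock: 20.48
eef_pos: [0.4938, 0.154, 0.0422]
eef_rot: [1.3, 1.156, -1.293]
force: [-3.5, 1.6, 0.5]
finger_gap: 0.0395
[0.49381029 0.15395876 0.0421845 ] -96.7858013338146 0.03948548999996922 [-3.50492875  1.57889937  0.45627784] [ 0.09339342  0.51546775 -0.06311842] [ 0.006 -0.009 -0.006 -0.045 -0.    -0.027]
((570.203857421875, 143.70169067382812), (19.816299438476562, 93.52812194824219), 82.99739074707031)
-8.246452
```

View pics/w14.png

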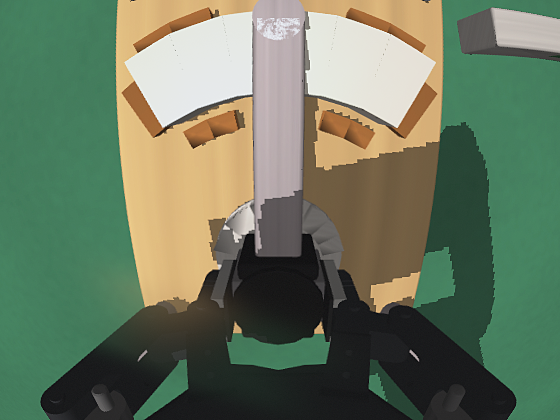

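The keeper stands over the profile and is at the fixture's -7.0°, so the knob is at 0. I'll release and rise.

```bash
python3 -m jog '[[0,0,0,0,0,0,60],[0,0,0,0,0,0,88],[0,0,0,0,0,0,88],[0,0,0,0,0,0,88],[0,0,0.4,0,0,0,88],[0,0,1,0,0,0,88],[0,0,1.7,0,0,0,100],[0,0,2.4,0,0,0,100]]'
python3 -m jog '[[0,0,0.4,0,0,0,100],[0,0,0.4,0,0,0,100]]'
python3 - <<'E'
from h import *
from bench import bot
s=bot.state();print(s["eef_pos"],jawyaw(s),s["force"])
c=bot.read_camera("wrist");c=dict(eef_pos=s["eef_pos"],eef_rot=s["eef_rot"],**c);np.savez("w15.npz",**c);cv2.imwrite("pics/w15.png",c["pixels"][:,:,::-1])
P=wcloud(c);z=P[...,2];near=np.hypot(P[...,0]-.4945,P[...,1]-.153)<.04
v=cv2.cvtColor(c["pixels"],cv2.COLOR_RGB2HSV)[...,2]
g=[]
for i,st,ce,k in blobs((z>.0625)&(z<.0685)&near,P,40):
    u=np.argwhere(k)[:,::-1];q=wplane(c,u,.067).mean(0);print(ce,st[4],q);g.append(q)
from itertools import combinations
for a,b in combinations(g,2):print(np.hypot(*(a-b)[:2]))
m=(np.abs(z-.06)<.004)&(v>120)&(np.hypot(P[...,0]-.4945,P[...,1]-.153)<.14)&(P[...,0]>.52)
q=wplane(c,np.argwhere(m)[:,::-1],.06);print(cv2.minAreaRect((q[:,:2]*1000).astype(np.float32)))
E
```

```text
clock: 21.52
eef_pos: [0.4939, 0.1539, 0.1879]
eef_rot: [1.301, 1.155, -1.292]
force: [0.8, 0.3, 0.1]
finger_gap: 0.0852
clock: 21.78
eef_pos: [0.4957, 0.1541, 0.2151]
eef_rot: [1.304, 1.152, -1.287]
force: [0.4, -0.6, -0.4]
finger_gap: 0.0857
[0.4956672  0.15409992 0.21513507] -96.7590990777299 [ 0.43571757 -0.61218094 -0.43754554]
[280.08724832 179.19463087] 149 [0.51136898 0.15052629 0.067     ]
[253.18897638 196.58267717] 127 [0.49786141 0.17731037 0.067     ]
[305.90131579 196.875     ] 152 [0.49185404 0.12866663 0.067     ]
0.029997358312057222
0.029303198116691884
0.049013280461068974
((571.3652954101562, 143.56338500976562), (19.64575958251953, 96.8990707397461), 83.06729888916016)
```

View pics/w15.png

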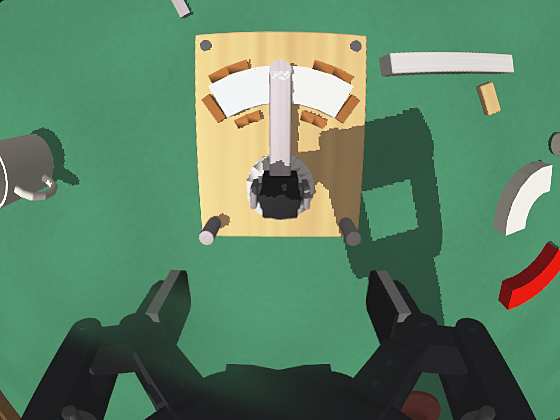

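The tabs are 49.0 mm apart again (fully out), and the keeper at -6.9° is over the seated profile. I'll check the bystanders against the first top view, then hand in.

Run:
```python
from h import *
from bench import bot
a=load("top0.npz");c=bot.read_camera("top")
d=(np.abs(a["pixels"].astype(int)-c["pixels"]).max(-1)>60).astype(np.uint8)
for i,st,ce,k in blobs(d,None,25):print(st,ce.round())
cv2.imwrite("pics/t16.png",c["pixels"][:,:,::-1])
```

```text
[350 164  34  35 534] [367. 181.]
[  189   166   122   254 14639] [238. 284.]
[  314   283   246   137 20184] [445. 359.]
[527 290   8  26  98] [530. 305.]
[ 257  302   59  112 3129] [286. 363.]
[321 396  10  24  56] [327. 406.]
[275 400  48  20 373] [304. 414.]
```

View pics/t16.png

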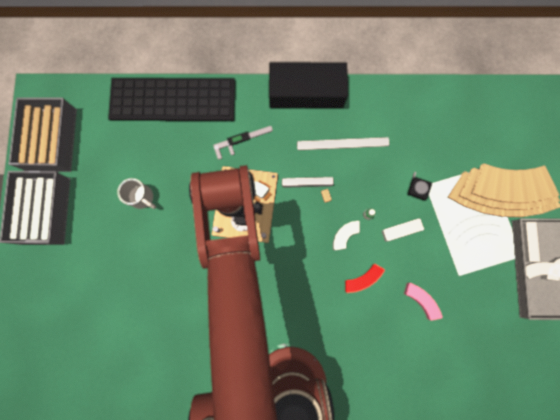

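The only differences are the removed profile at (367,181) and the arm with its shadow. The other objects are where they were.

```bash
python3 -c "
from bench import bot
print(bot.hand_in())"
```

```text
the job is handed in; nothing more can be done
None
```

The wide-radius profile is in the channel and locked in, and the job is handed in at about 22 s of the 66 s allowed. I did it in the order asked: knob turned to the open notch and tabs let out, profile laid in the channel and let go, then knob turned back and tabs let out.

What the last checks showed:
- **Profile:** it lies flat, with its top at about 48 mm, its yaw on the fixture's, and its origin about 1 mm from the nest. This was measured before the knob was turned back; the picture after shows it still seated.
- **Keeper:** it stands over the profile at about 0 rad.
- **Tabs:** both are fully out. They measure 49.0 mm centre to centre, against 48.9 mm at the start and 48.8 mm in the open notch.
- **Other things on the bench:** the before-and-after top views show no change except the moved profile, the arm and its shadow. The arm hides part of the fixture in the last one.
- **Forces:** the most I read was about 24 N at the wrist, during the second pinch. I read it only at the end of each move, so brief peaks in between would not show.

No check failed. One keeper reading disagreed: a line fit gave -8.2° just before the last release, while the rectangle fit gave -7.0°. I went by the rectangle fit, and a later rectangle fit from higher up gave -6.9° (the fixture itself is at -7.0°).

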